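# Seat the keyed flange on a flat-stone grinder

### The job

Put the brass keyed flange, hub upwards, gently over the upright spindle of the green grinder, turn it under light pressure until its inner tab drops into the spindle's keyway, and leave it fully home, flat on the stone, and released. Do not force it: never push or twist it against the grinder with more than about 20 N. Leave the other things on the bench where they are.

Things in the scene. Friction and masses are not known exactly. Their poses are not given: they have to be found in the camera images.
- flange_mid (a point): Brass keyed flange, 0.2-0.4 kg, hub up on the bench. Point on its axis, 19 mm above its underside; z up. Plate 76 mm in diameter, 8 mm thick; on it a hollow hex hub 30 mm high, 44 mm across flats (38 mm over all): grasp across two flats, whose normals lie at 0, 60, 120.. degrees about z from x. Bore 32.4 mm, widened at its foot. One tab inside the hub, on +x; red marks show its side.
- tab (a point): Centre of the flange's red inner tab, 14 mm from the flange's axis along its x, 12 mm above its underside; axes as the flange's. The tab is 8.6 mm wide, reaches in to 10 mm from the axis, and its underside is 8 mm above the flange's underside.
- grinder: Flat-stone grinder, green housing 290 x 250 mm, fixed. Origin on the bench under the spindle's axis; x points to its back, its front with the switches faces -x. The spindle is locked and does not turn. Stone and spindle are sprung together: pushed down they start to sink at about 3 N, sink 1 mm for each 1.5 N more, and stop hard after 10 mm (18 N).
- seat (a point): Centre of the top face of the grinder's round grey stone (200 mm in diameter, blue ring in its middle), on the spindle's axis, 155 mm above the bench (sinks with the stone), axes as the grinder's. When the flange is home its underside lies flat on this face.
- spindle_end (a point): Centre of the top of the steel spindle: 29.6 mm in diameter, 24 mm high above the stone, its end tapered. Its one keyway, 10.2 mm wide, open at the top, faces the grinder's front (-x) only within 0.75 rad either way: not measured (these axes are the grinder's), but seen or felt. Off it, the tab rides on this end and the flange stays 16 mm above the stone; within about 0.08 rad it drops in.
- spacer: Plain grey aluminium spacer with a round collar and no tab, 76 mm in diameter, 30 mm high, loose: not to be used. Origin at its underside.
- spanner: Spanner lying on the bench, about 180 mm long, loose, leave alone.
- knife: Kitchen knife lying on the bench, 270 mm long, loose, leave alone. Origin at the root of the blade, which points along its x.
- whetstone: Two-coloured hand whetstone, 60 x 180 x 26 mm, loose, leave alone.
- oilcan: Red can, 60 mm in diameter, 120 mm high, loose, leave alone.
- cup: White mug, 80 mm in diameter, 80 mm high, loose, leave alone.
- nut: Dark steel hexagon nut, 46 mm over its corners, 14 mm thick, loose, leave alone.
Not all that is in view belongs to the job. Of the things shaped like the part that bears flange_mid, the brass one is meant.

How it is judged (in metres and radians):
On the way:
1. the flange is brought over the spindle's end under control (bore round the spindle, underside 8 to 19 mm above the stone, slower than 0.15 m/s) (horizontal distance between flange_mid and seat below 0.004 m and z of flange_mid in the frame of seat between 0.027 and 0.038 m and linear speed of flange below 0.15 m/s), for 0.05 s.
At the end, for the whole second after the job is handed in: the flange lies hub up and flat on the stone (underside within 2.5 mm of it, within 0.06 rad of flat), on the spindle's axis within 3 mm, its tab in the keyway, at rest and released (horizontal distance between flange_mid and seat below 0.003 m and z of flange_mid in the frame of seat between 0.016 and 0.0215 m and angle between the z axis of flange_mid and the z axis of seat, either way round below 0.06 rad and angle between flange_mid's own z axis and vertical below 0.1 rad and linear speed of flange below 0.02 m/s); the robot touches nothing.
It fails at once if the flange is forced against the grinder with more than 30 N (contact force between flange and grinder above 30 N).
It fails at once if another thing on the bench is moved by more than 30 mm (distance of any of spacer, spanner, knife, whetstone, oilcan, cup, nut from where it was at the start of the episode above 0.03 m).
It also fails if it takes over 67 s, if anything falls off the work surface, if the arm or the gripper's body presses on something with over 40 N, if the wrist force passes 120 N, or if a joint passes its speed limit or range.

### The arm

A 6-joint arm with a two-finger parallel gripper is mounted at the origin on the work surface. World frame = base frame: x ahead of the robot, y to its left, z up, the work surface at z = 0. Lengths are in m, angles in degrees, forces in N, time in s.
With the tool pointing down it reaches from about 0.35 to 1 m from the base axis. Payload 7.1 kg.
Tool frame: the origin (TCP) lies midway between the tips of the shut fingers; the grasp point (between the pads) lies 19 mm behind it; z points along the fingers, y is the direction in which the jaws open and shut (so a half turn about z gives the same grasp; the last joint's range is limited). The gripper opens to 85 mm and grips with 20 to 120 N. Pads are 22 mm wide; open, the fingers measure 114 mm over their backs; the gripper's body (76 mm by 85 mm) begins 54 mm behind the grasp point. The pads swing forward as they close: fully open they stand 13 mm farther back than shut.
Start: joints at [74.656, 24.242, 93.386, -0, 62.372, -1.089], TCP at [0.154, 0.606, 0.231] pointing down, gripper open.
Joint ranges: [-172.04, 172.04], [-51.8, 120.97], [4.93, 147.93], [-75.15, 255.16], [6.16, 154.13], [-145.62, 145.62]. Speed limits (degrees/s): [136.94, 136.94, 172.46, 180, 180, 180].

### API

Orientations are given as [roll, pitch, yaw] about the fixed x, y, z axes, in that order (R = Rz(yaw) Ry(pitch) Rx(roll)).
In Python, from workcell import bot gives the robot as it stands.
- The arm moves only by the tool drive_tool, never from a script. Its argument "steps" is text: rows parted by semicolons, each of 6 numbers parted by spaces: the shift along the tool's x, y, z in cm, then the turn, a rotation vector about the tool's x, y, z in degrees. A call has 1 to 12 rows; each row shifts and turns the commanded pose from where the row before left it, along the tool's axes as they then stand; what a row does not reach is not made up. A row lasts 1/10 s, in which the tool goes at most 50 mm and 8.59 degrees, less where a joint would pass 70% of its speed; a pose out of reach is approached as far as the arm can. A call with a gripper value outside its range is refused whole. "jaw" is the finger opening in cm, from 0 to 8.54, set as the call begins (left out, the last holds). The fingers move at their own pace and stop on an object; "newtons" is the grip in N (left out, the last holds). Time passes only in rows, so rows that do not move let the fingers close. It gives the time, the measured TCP pose, the force and the opening at its end, in the units of the state.
- bot.state(): the state, without advancing time (a new reading comes with each control period).
- bot.camera(name): name is "scene" or "top" or "wrist"; returns the picture (480x640x3 uint8, red, green, blue); there is no depth.
- bot.calibration(name): a dict with "fovy" (degrees; the focal length in pixels is half the picture's height over the tangent of half this angle, whatever the lens; pixels are square), "cx", "cy" (the principal point, pixels), "R" (3x3) and "t" (3): a world point X has camera coordinates R X + t. Camera axes: x right, y down, z forward; pixel columns grow to the right and rows downward; lengths in m; the calibration is good to about 2 mm. A picture is of the moment at which its call begins: read the wrist's pose just before it. calibration takes no time and is no camera call; for the wrist camera it gives the pose at the moment of the call.
- bot.job_done(): hands the job in, once; it reports no verdict.
The state is a dict: "clock": time; "joints": joint angles; "qvel": joint speeds; "joint_efforts": joint torques, N m; "position": TCP position; "ee_rot": TCP orientation; "wrist_force": force on the tool from outside, world axes, zero at the start; "torque": the same for the moment, N m; "gripper_width": finger opening in m.
Only numpy, scipy, OpenCV 4.12 (cv2) and the standard library are available. Lean on these libraries where they do the work, as an engineer would, in place of code of your own. Each camera call takes 0.05 s, during which the arm holds its last target.

## Working session

There is one attempt and no reset: what is moved stays moved. The work goes in short steps, Python scripts to look and compute and a tool call to move; the robot and the scene stay as the last step left them, time stands still between calls to the robot, and variables do not carry over. Pictures are saved under pics/ and viewed, and the job is handed in when it is done.

Besides the shell and the picture viewer there is one more tool, called after ">>>" as name(argument=value, ...) on one line, values as JSON. drive_tool: Moves the arm, as the interface text tells. Its arguments: {"type":"object","properties":{"steps":{"type":"string"},"jaw":{"type":"number"},"newtons":{"type":"number"}},"required":["steps"]}

```bash
ls; mkdir -p pics; python3 - <<'E'
from workcell import bot
import cv2
for n in ("scene","top","wrist"):
    c=bot.calibration(n); print(n,c)
    cv2.imwrite(f"pics/{n}0.png",bot.camera(n)[:,:,::-1])
print(bot.state())
E
```

```text
pics
scene {'fovy': 48.34493327720003, 'cx': 319.4665487769845, 'cy': 239.4317402909611, 'R': array([[ 0.86427218,  0.50277255,  0.01591727],
       [ 0.42627339, -0.71523545, -0.55383142],
       [-0.26706664,  0.4854462 , -0.83247667]]), 't': array([-0.49699221, -0.11683801,  1.5224843 ])}
top {'fovy': 52.2594487178826, 'cx': 322.92089385686944, 'cy': 237.18098010302958, 'R': array([[-0.02980394, -0.99954026, -0.00556629],
       [-0.99781085,  0.03008036, -0.05889543],
       [ 0.05903579,  0.00379879, -0.99824864]]), 't': array([0.05626427, 0.5427041 , 1.53735919])}
wrist {'fovy': 61.14087951319764, 'cx': 320.43287632629074, 'cy': 242.76541561468235, 'R': array([[ 2.45496878e-01,  9.69397106e-01, -7.30224762e-04],
       [ 9.35927119e-01, -2.36824340e-01,  2.60681146e-01],
       [ 2.52530614e-01, -6.46798447e-02, -9.65424677e-01]]), 't': array([-0.62429549, -0.03429633,  0.37763598])}
{'clock': 0.15, 'joints': array([ 7.46566407e+01,  2.42756550e+01,  9.34202290e+01, -1.23024421e-03,
        6.23710311e+01, -1.08946747e+00]), 'qvel': array([ 0.04779751, -0.17539482, -0.237371  ,  0.02555672, -0.00296396,
        0.06458485]), 'joint_efforts': array([ 1.09778368e-04, -5.57765937e+01, -2.82017845e+01, -8.72132728e-05,
        4.82922871e-03,  9.54784070e-06]), 'position': array([0.15376819, 0.60536664, 0.23071814]), 'ee_rot': array([-1.79933076e+02, -1.83205477e-04,  1.65746679e+02]), 'wrist_force': array([0.02257193, 0.15588919, 0.44513104]), 'torque': array([-0.02878144,  0.02319498, -0.0054238 ]), 'gripper_width': 0.08528617178988018}
```

View pics/scene0.png

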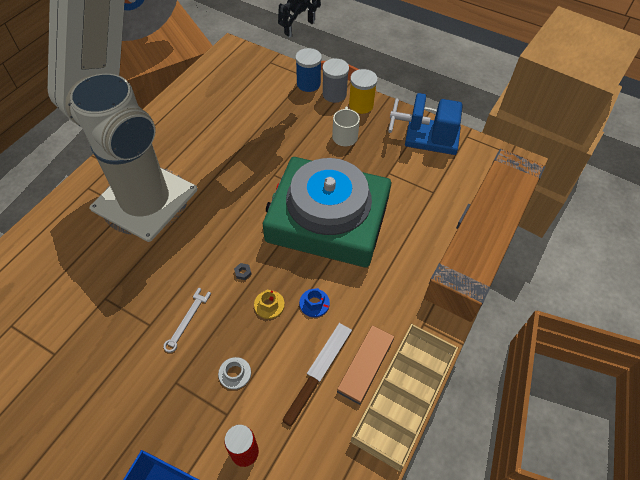

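View pics/top0.png

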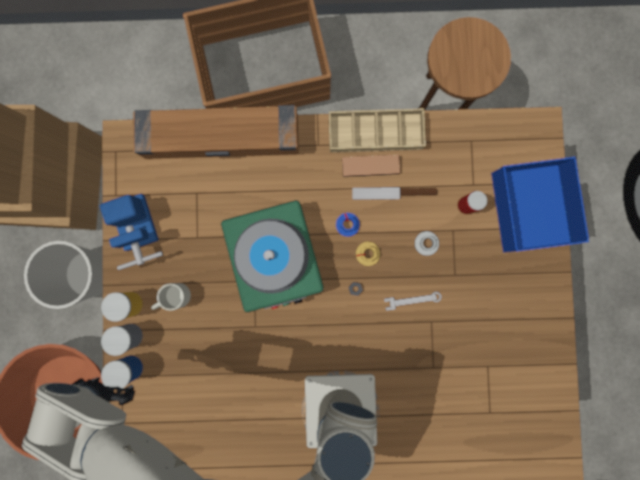

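View pics/wrist0.png

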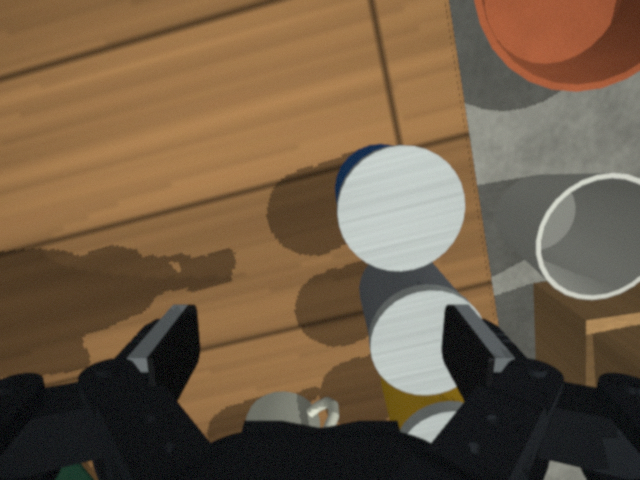

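The scene picture shows the brass flange at (268,303), a blue look-alike at (314,302) and the grinder spindle at (330,184). In the top picture the flange is at (368,254) and the spindle at (269,255). I'll enlarge both.

```bash
cat > h.py <<'E'
import numpy as np, cv2
from workcell import bot
def ray(c,u,v):
    f=240/np.tan(np.radians(c['fovy']/2))
    R=np.array(c['R']);t=np.array(c['t'])
    d=R.T@np.array([(u-c['cx'])/f,(v-c['cy'])/f,1]); o=-R.T@t
    return o,d
def atz(c,u,v,z):
    o,d=ray(c,u,v); return o+d*(z-o[2])/d[2]
def proj(c,X):
    f=240/np.tan(np.radians(c['fovy']/2))
    p=np.array(c['R'])@np.array(X)+np.array(c['t']); return p[:2]/p[2]*f+[c['cx'],c['cy']]
def crop(img,x0,y0,x1,y1,k):
    return cv2.resize(img[y0:y1,x0:x1],None,fx=k,fy=k,interpolation=cv2.INTER_CUBIC)
E
python3 - <<'E'
from h import *
a=cv2.imread('pics/scene0.png');b=cv2.imread('pics/top0.png')
s=[crop(a,245,280,295,325,8),crop(a,305,165,355,210,8)]
t=[crop(b,343,230,393,275,8),crop(b,244,232,294,277,8)]
cv2.imwrite('pics/c0.png',cv2.resize(np.vstack([np.hstack(s),np.hstack(t)]),(667,600)))
c=bot.calibration('top');print(atz(c,368,254,.038),atz(c,269.5,255,.179))
c=bot.calibration('scene');print(atz(c,268,300,.03),atz(c,330,181,.179))
E
```

```text
[ 0.48602635 -0.09924088  0.038     ] [0.48845753 0.19237684 0.179     ]
[ 0.48838001 -0.1040251   0.03      ] [0.48938067 0.19396769 0.179     ]
```

View pics/c0.png

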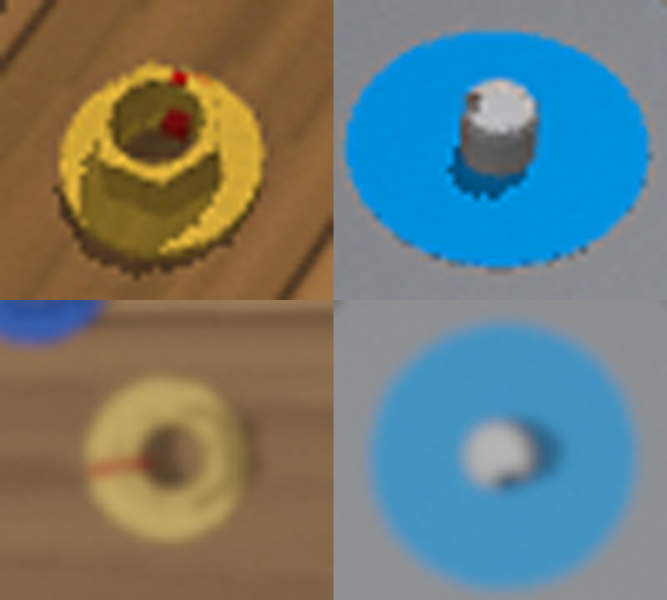

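```bash
cat >> h.py <<'E'
from scipy.spatial.transform import Rotation as Ro
def pose():
    s=bot.state(); return np.array(s['position']),Ro.from_euler('xyz',s['ee_rot'],degrees=True)
def goto(p,yaw,roll=180,pitch=0):
    """delta in tool axes (cm), rotvec (deg) in the tool frame"""
    q,R=pose(); T=Ro.from_euler('xyz',[roll,pitch,yaw],degrees=True)
    return R.inv().apply(np.array(p)-q)*100, np.degrees((R.inv()*T).as_rotvec())
E
python3 - <<'E'
from h import *
p,R=pose();c=bot.calibration('wrist')
C=-c['R'].T@c['t'];print('cam',C,'in tool',R.inv().apply(C-p),'fwd in tool',R.inv().apply(c['R'][2]))
# camera over spindle, yaw 120, height .36
for yaw,tgt in((111.5,(.489,.193,.179)),):
  T=Ro.from_euler('xyz',[180,0,yaw],degrees=True)
  # want cam ray hit tgt with TCP z .36
  off=R.inv().apply(C-p);f=R.inv().apply(c['R'][2])
  oz=T.apply(off);fz=T.apply(f)
  z=.36;L=(tgt[2]-(z+oz[2]))/fz[2]
  P=np.array(tgt)-fz*L-oz;print(P,goto([P[0],P[1],z],yaw))
E
```

```text
cam [0.09000918 0.62153847 0.37316384] in tool [ 0.06577841 -0.00019045 -0.14244536] fwd in tool [-2.60688425e-01  8.11920827e-04  9.65422646e-01]
[0.48102235 0.21302989 0.36      ] (array([-41.37767852, -29.9837044 , -12.89330453]), array([-6.19349374e-02,  3.15118148e-02,  5.42466730e+01]))
```

>>> drive_tool(steps="-3.4 -2.4 -1.5 0 0 0;-3.4 -2.4 -1.5 0 0 0;-3.4 -2.4 -1.5 0 0 0;-3.4 -2.4 -1.5 0 0 0;-3.4 -2.4 -1.5 0 0 0;-3.4 -2.5 -1.5 0 0 0;-3.4 -2.5 -1 0 0 0;-3.5 -2.5 -1 0 0 0;-3.5 -2.5 -1 0 0 0;-3.5 -2.6 -0.5 0 0 0;-3.5 -2.6 -0.5 0 0 0;-3.5 -2.6 0 0 0 0")

```text
clock: 1.35
position: [0.4819, 0.2138, 0.3621]
ee_rot: [180.0, 0.1, 165.7]
wrist_force: [0.1, 0.4, -0.1]
gripper_width: 0.0854
```

>>> drive_tool(steps="0 0 0 0 0 8;0 0 0 0 0 8;0 0 0 0 0 8;0 0 0 0 0 8;0 0 0 0 0 8;0 0 0 0 0 8;0 0 0 0 0 6;0 0 0 0 0 0;0 0 0 0 0 0")

```text
clock: 2.25
position: [0.4807, 0.2152, 0.3612]
ee_rot: [-180.0, 0.0, 111.9]
wrist_force: [-0.8, 0.7, 0.4]
gripper_width: 0.0855
```

```bash
python3 - <<'E'
from h import *
c=bot.calibration('wrist');print(pose()[0],bot.state()['ee_rot'])
im=bot.camera('wrist')[:,:,::-1];cv2.imwrite('pics/w1.png',im)
u=proj(c,(.489,.193,.179));print(u)
x,y=u.astype(int);cv2.imwrite('pics/w1c.png',crop(im,x-50,y-50,x+50,y+50,6))
E
```

```text
[0.48066964 0.2151761  0.36118092] [-1.79981582e+02  2.18631272e-03  1.11908984e+02]
[319.75470811 244.91180927]
```

View pics/w1.png

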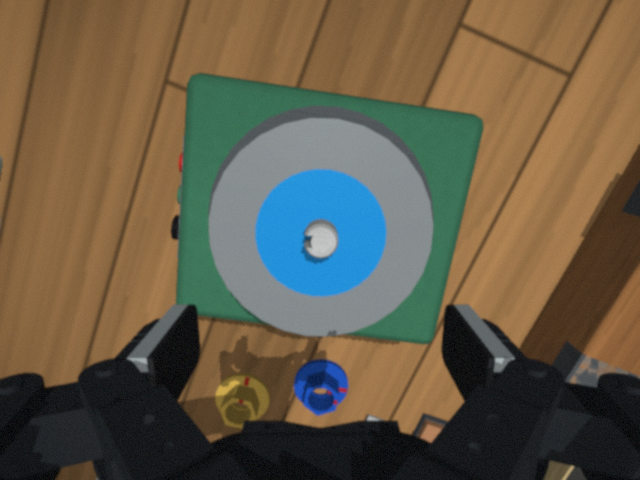

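View pics/w1c.png

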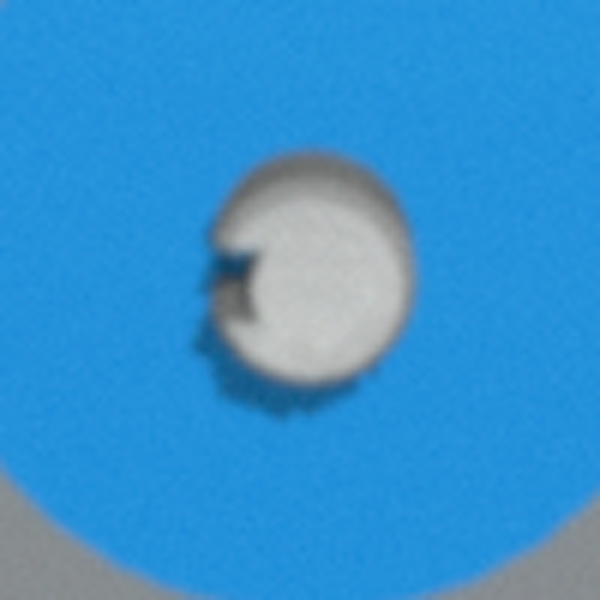

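The wrist view shows the spindle at (321,242), with its keyway opening to the image left at about (311,242). The brass flange is at (243,402) with red marks on its upper side. I'll fit the blue ring and the spindle top for a precise axis.

```bash
python3 - <<'E'
from h import *
c=bot.calibration('wrist')
im=cv2.imread('pics/w1.png');hsv=cv2.cvtColor(im,cv2.COLOR_BGR2HSV)
def fit(m,z,roi):
    x0,y0,x1,y1=roi;M=np.zeros_like(m);M[y0:y1,x0:x1]=m[y0:y1,x0:x1]
    k=max(cv2.findContours(M,cv2.RETR_EXTERNAL,cv2.CHAIN_APPROX_NONE)[0],key=cv2.contourArea)[:,0]
    P=np.array([atz(c,u,v,z)[:2] for u,v in k])
    A=np.c_[2*P,np.ones(len(P))];s=np.linalg.lstsq(A,(P**2).sum(1),rcond=None)[0]
    r=np.sqrt(s[2]+s[:2]@s[:2]);return s[:2],r,np.std(np.hypot(*(P-s[:2]).T)-r)
b=cv2.inRange(hsv,(95,120,80),(115,255,255))
print('blue',fit(b,.155,(250,160,395,305)))
w=cv2.inRange(hsv,(0,0,150),(180,60,255))
print('top',fit(w,.179,(295,215,345,265)))
print('mine',atz(c,320.75,241.6,.179))
for u in ((320.75,241.6),(310.6,241.6),(306,235.8),(306.5,247)):print(atz(c,*u,.179))
# brass
y=cv2.inRange(hsv,(20,100,60),(35,255,255));print('brass',atz(c,241,396,.038),atz(c,243,402,.008),np.mean(np.argwhere(y[370:435,205:275]),0)+[370,205])
cv2.imwrite('pics/w1f.png',crop(im,200,360,360,440,5))
# top camera blue ring
cw=c;c=bot.calibration('top');im=cv2.imread('pics/top0.png');hsv=cv2.cvtColor(im,cv2.COLOR_BGR2HSV)
b=cv2.inRange(hsv,(95,100,80),(115,255,255));print('top blue',fit(b,.155,(240,225,300,285)))
E
```

```text
blue (array([0.48850061, 0.19548837]), np.float64(0.05750865950285617), np.float64(0.0002637974784676827))
top (array([0.48939149, 0.19675903]), np.float64(0.012599618944448887), np.float64(0.0014942693166260963))
mine [0.4887452  0.19595197 0.179     ]
[0.4887452  0.19595197 0.179     ]
[0.48095952 0.19281431 0.179     ]
[0.47562579 0.19599686 0.179     ]
[0.47950903 0.18722838 0.179     ]
brass [ 0.48398258 -0.07430091  0.038     ] [ 0.49157436 -0.10509124  0.008     ] [399.34072676 241.26663521]
top blue (array([0.48923929, 0.19651322]), np.float64(0.05579163402335379), np.float64(0.000746317264016792))
```

View pics/w1f.png

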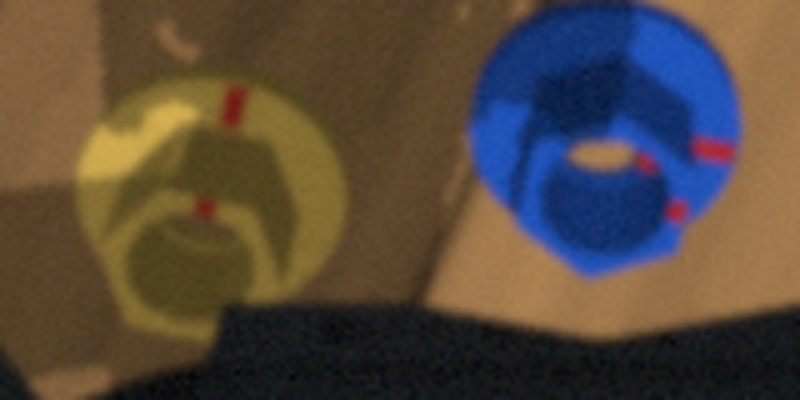

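```bash
python3 - <<'E'
from h import *
off=np.array([.06578,-.0002,-.14245]);f=np.array([-.26069,.0008,.96542])
yaw=65;tgt=np.array([.487,-.101,.03]);T=Ro.from_euler('xyz',[180,0,yaw],degrees=True)
oz=T.apply(off);fz=T.apply(f);z=.20
P=tgt-fz*((tgt[2]-(z+oz[2]))/fz[2])-oz;print(P,goto([P[0],P[1],z],yaw))
E
```

```text
[ 0.49480313 -0.08412674  0.2       ] (array([-28.29949718,  -9.84386108,  16.12254813]), array([-1.36825153e-02,  5.98763653e-03,  4.68896831e+01]))
```

>>> drive_tool(steps="-3.5 -1.2 0 0 0 0;-3.5 -1.2 0 0 0 0;-3.5 -1.2 0 0 0 0;-3.5 -1.2 0 0 0 0;-3.5 -1.2 1 0 0 0;-3.6 -1.2 2 0 0 0;-3.6 -1.3 3 0 0 0;-3.6 -1.3 3 0 0 0;0 0 3.5 0 0 0;0 0 3.6 0 0 0")

```text
clock: 3.3
position: [0.4948, -0.0854, 0.1994]
ee_rot: [179.9, 0.0, 111.7]
wrist_force: [0.4, -0.1, 0.1]
gripper_width: 0.0857
```

>>> drive_tool(steps="0 0 0 0 0 8;0 0 0 0 0 8;0 0 0 0 0 8;0 0 0 0 0 8;0 0 0 0 0 8;0 0 0 0 0 7;0 0 0 0 0 0;0 0 0 0 0 0", jaw=6.5)

```text
clock: 4.1
position: [0.4946, -0.084, 0.2003]
ee_rot: [180.0, 0.0, 65.0]
wrist_force: [-0.4, -1.0, 0.3]
gripper_width: 0.0649
```

```bash
python3 - <<'E'
from h import *
c=bot.calibration('wrist');print(pose()[0],bot.state()['ee_rot'])
im=bot.camera('wrist')[:,:,::-1];cv2.imwrite('pics/w2.png',im)
u=proj(c,(.487,-.101,.03));print(u)
x,y=u.astype(int);cv2.imwrite('pics/w2c.png',crop(im,x-80,y-75,x+80,y+75,4))
E
```

```text
[ 0.4946381  -0.08395208  0.20034237] [1.79997151e+02 1.99856104e-04 6.49921913e+01]
[320.68325524 242.80864627]
```

View pics/w2.png

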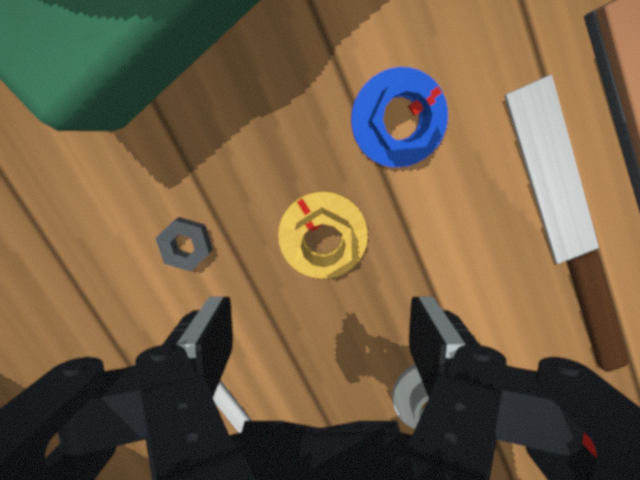

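View pics/w2c.png

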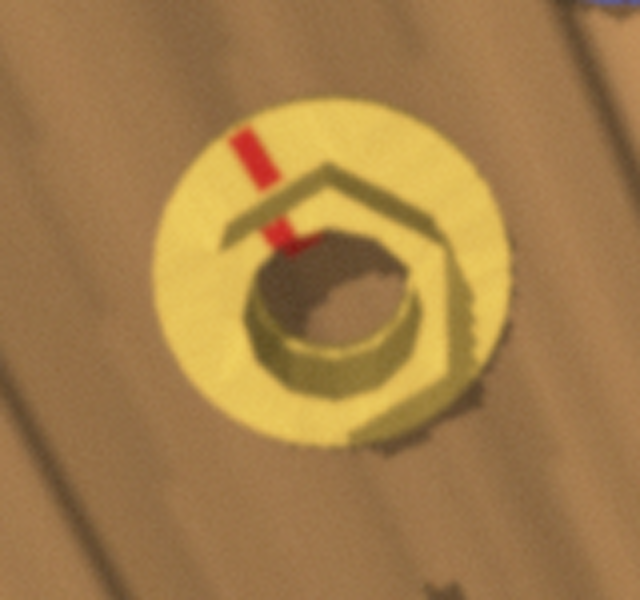

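```bash
python3 - <<'E'
from h import *
c=bot.calibration('wrist')
im=cv2.imread('pics/w2.png');hsv=cv2.cvtColor(im,cv2.COLOR_BGR2HSV)
m=cv2.inRange(hsv,(20,110,70),(35,255,255))|cv2.inRange(hsv,(0,150,100),(6,255,255))|cv2.inRange(hsv,(174,150,100),(180,255,255))
M=np.zeros_like(m);M[185:285,270:375]=m[185:285,270:375]
k=cv2.convexHull(max(cv2.findContours(M,cv2.RETR_EXTERNAL,cv2.CHAIN_APPROX_NONE)[0],key=cv2.contourArea))[:,0]
P=np.array([atz(c,u,v,.008)[:2] for u,v in k])
A=np.c_[2*P,np.ones(len(P))];s=np.linalg.lstsq(A,(P**2).sum(1),rcond=None)[0]
print(s[:2],np.sqrt(s[2]+s[:2]@s[:2]),np.std(np.hypot(*(P-s[:2]).T)))
o=s[:2]
def px(X,Y): return 240+(X+.5)/4-.5,167+(Y+.5)/4-.5
def ang(a,b):
    d=b-a;return np.degrees(np.arctan2(d[1],d[0]))
A=[atz(c,*px(*q),.008)[:2] for q in((240,137),(268,183))]
B=[atz(c,*px(*q),.038)[:2] for q in((272,228),(290,250))]
print('mark dir',ang(A[1],A[0]),ang(o,A[0]),ang(B[1],B[0]),ang(o,B[0]))
H=[atz(c,*px(*q),.038)[:2] for q in((327,185),(447,245),(447,378),(225,250))]
print('edge',ang(H[1],H[2]),ang(H[0],H[1]),ang(H[3],H[0]),[np.hypot(*(h-o)) for h in H])
E
```

```text
[ 0.48863302 -0.10147826] 0.038157800040678896 0.00021647693414940757
mark dir 95.57238384934304 97.7626400958015 103.37503110402001 99.3441451137298
edge -113.85581911159562 -51.90389040930631 7.939277822758578 [np.float64(0.02556683742530203), np.float64(0.025909936075079455), np.float64(0.02594848775210156), np.float64(0.024440957579207025)]
```

```bash
python3 - <<'E'
from h import *
print(goto([.4886,-.1015,.06],67.5))
E
```

```text
(array([-1.84351497,  0.19962704, 14.02995513]), array([-1.67904754e-03,  2.45963473e-03, -2.54044921e+00]))
```

>>> drive_tool(steps="-0.6 0.1 3.5 0 0 0;-0.6 0.1 3.5 0 0 0;-0.64 0 3.5 0 0 0;0 0 3.5 0 0 -2.5;0 0 0 0 0 0")

```text
clock: 4.65
position: [0.4854, -0.1009, 0.0567]
ee_rot: [-179.5, 0.1, 67.4]
wrist_force: [-1.1, 0.5, 0.5]
gripper_width: 0.0649
```

```bash
python3 - <<'E'
from h import *
print(goto([.4886,-.1015,.012],67.5))
im=bot.camera('wrist')[:,:,::-1];cv2.imwrite('pics/w3.png',im)
im=bot.camera('scene')[:,:,::-1];cv2.imwrite('pics/s3.png',crop(im,200,220,360,340,5))
E
```

```text
(array([0.07233355, 0.35346112, 4.47215488]), array([-0.45454017,  0.07665233, -0.11433563]))
```

View pics/w3.png

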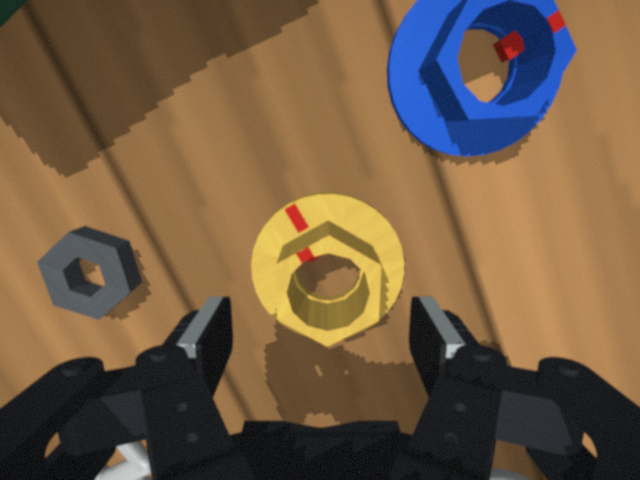

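View pics/s3.png

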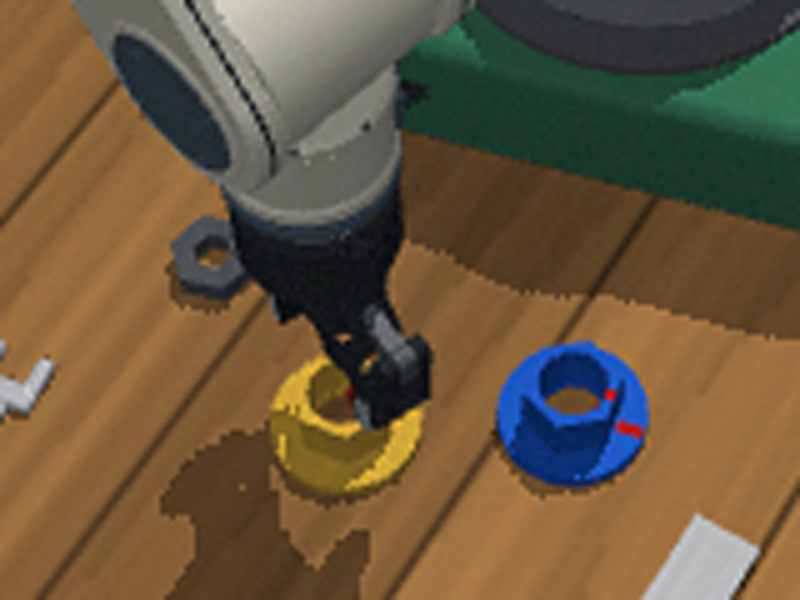

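```bash
python3 - <<'E'
from h import *
print(goto([.4886,-.1015,.012],67.5),pose()[0])
c=bot.calibration('wrist');im=bot.camera('wrist')[:,:,::-1]
hsv=cv2.cvtColor(im,cv2.COLOR_BGR2HSV)
m=cv2.inRange(hsv,(20,110,70),(35,255,255))
M=np.zeros_like(m);M[185:300,240:410]=m[185:300,240:410]
k=cv2.convexHull(max(cv2.findContours(M,cv2.RETR_EXTERNAL,cv2.CHAIN_APPROX_NONE)[0],key=cv2.contourArea))[:,0]
k=k[k[:,1]<285]
P=np.array([atz(c,u,v,.008)[:2] for u,v in k])
A=np.c_[2*P,np.ones(len(P))];s=np.linalg.lstsq(A,(P**2).sum(1),rcond=None)[0]
print(s[:2],np.sqrt(s[2]+s[:2]@s[:2]))
E
```

```text
(array([-2.17636228e-03,  2.91552416e-02,  4.83843033e+00]), array([-0.08186882,  0.0134738 , -0.23160686])) [ 0.4884077  -0.10138335  0.06038466]
[ 0.488877   -0.10101192] 0.037740899342740934
```

>>> drive_tool(steps="0 0.05 1.2 0 0 0;0 0 1.2 0 0 0;0 0 1.0 0 0 0;0 0 0.8 0 0 0;0 0 0.4 0 0 0;0 0 0.2 0 0 0;0 0 0 0 0 0;0 0 0 0 0 0;0 0 0 0 0 0")

```text
clock: 5.7
position: [0.4892, -0.1017, 0.0126]
ee_rot: [180.0, -0.0, 67.2]
wrist_force: [-0.2, -0.2, -0.4]
gripper_width: 0.0651
```

>>> drive_tool(steps="0 0 0 0 0 0;0 0 0 0 0 0;0 0 0 0 0 0;0 0 0 0 0 0;0 0 0 0 0 0;0 0 0 0 0 0;0 0 0 0 0 0;0 0 0 0 0 0;0 0 0 0 0 0;0 0 0 0 0 0", jaw=3.5, newtons=40)

```text
clock: 6.7
position: [0.4892, -0.1017, 0.0127]
ee_rot: [180.0, -0.0, 67.2]
wrist_force: [-0.3, 0.2, 5.7]
gripper_width: 0.0434
```

```bash
python3 - <<'E'
from h import *
s=bot.state();print(s['position'],s['ee_rot'],s['wrist_force'],s['torque'],s['gripper_width'])
im=bot.camera('wrist')[:,:,::-1];cv2.imwrite('pics/w4.png',im)
E
```

```text
[ 0.48923051 -0.10167251  0.01272396] [ 1.79968773e+02 -4.69958533e-03  6.72449354e+01] [-0.3366627   0.16466571  5.73687706] [0.05650835 0.16460552 0.01173947] 0.04342043079228812
```

View pics/w4.png

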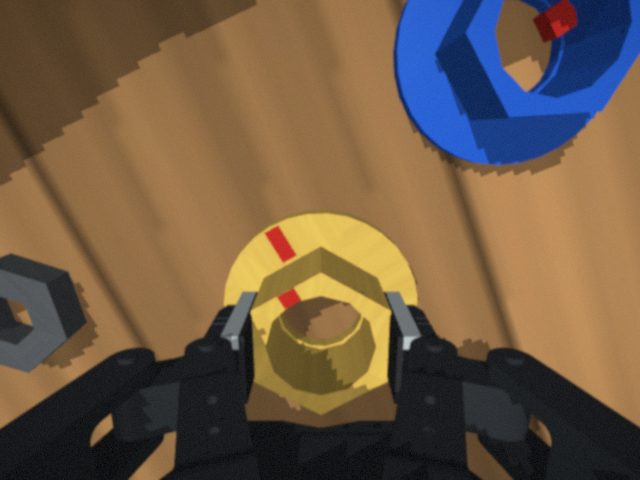

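>>> drive_tool(steps="0 0 -0.5 0 0 0;0 0 -1.5 0 0 0;0 0 -2.5 0 0 0;0 0 -3 0 0 0;0 0 -3 0 0 0;0 0 -3 0 0 0;0 0 -3 0 0 0;0 0 -3 0 0 0;0 0 -2.5 0 0 0;0 0 -1.5 0 0 0;0 0 -0.5 0 0 0;0 0 0 0 0 0")

```text
clock: 7.95
position: [0.4888, -0.1016, 0.2524]
ee_rot: [180.0, -0.0, 67.2]
wrist_force: [0.6, 0.1, -4.0]
gripper_width: 0.0438
```

>>> drive_tool(steps="0 0 0 0 0 -8;0 0 0 0 0 -8;0 0 0 0 0 -8;0 0 0 0 0 -8;0 0 0 0 0 -8;0 0 0 0 0 -8;0 0 0 0 0 -8;0 0 0 0 0 -8;0 0 0 0 0 -8;0 0 0 0 0 -8;0 0 0 0 0 -8;0 0 0 0 0 -8")

```text
clock: 9.15
position: [0.488, -0.1014, 0.2506]
ee_rot: [-180.0, -0.2, 163.6]
wrist_force: [-0.2, -0.3, -3.1]
gripper_width: 0.0436
```

>>> drive_tool(steps="0 0 0 0 0 -4.5;0 0 0 0 0 -4.5;0 0 0 0 0 0;0 0 0 0 0 0")

```text
clock: 9.55
position: [0.4884, -0.1015, 0.2512]
ee_rot: [180.0, -0.1, 172.1]
wrist_force: [0.8, 0.3, -2.9]
gripper_width: 0.0431
```

```bash
python3 - <<'E'
from h import *
s=bot.state();print(s['position'],s['ee_rot'],s['wrist_force'],s['torque'],s['gripper_width'],s['joints'])
print(goto([.4886,.1957,.26],172))
im=bot.camera('wrist')[:,:,::-1];cv2.imwrite('pics/w5.png',im)
E
```

```text
[ 0.48836316 -0.10149562  0.25123507] [ 1.79989524e+02 -1.18698265e-01  1.72124546e+02] [ 0.75716044  0.28588674 -2.94347698] [ 0.03180378 -0.02736526  0.01257505] 0.04311963471024679 [-1.31073634e+01  1.21910676e+01  1.07959410e+02 -4.52501602e-04
  5.99686816e+01 -9.52316719e+01]
(array([ 4.05052671, 29.44265784, -0.86272055]), array([ 0.01034663, -0.1187096 ,  0.12453529]))
```

View pics/w5.png

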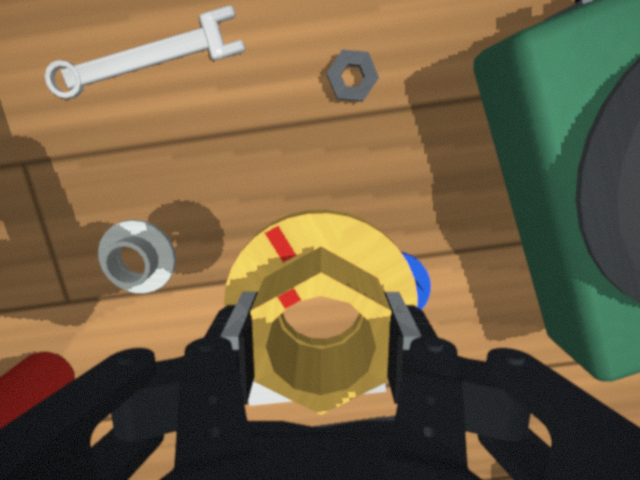

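The picture shows the flange held level between the pads, with its red marks at (280,243) and (289,298), unchanged since the grasp. Next I move over the spindle.

>>> drive_tool(steps="0.2 1.5 0 0 0 0;0.4 3 0 0 0 0;0.5 3.5 0 0 0 0;0.55 4 0 0 0 0;0.55 4 0 0 0 0;0.55 4 0 0 0 0;0.5 4 0 0 0 0;0.4 3 0 0 0 0;0.25 1.5 0 0 0 0;0.15 0.94 0 0 0 0;0 0 0 0 0 0;0 0 0 0 0 0")

```text
clock: 10.8
position: [0.4884, 0.1948, 0.2522]
ee_rot: [-180.0, -0.0, 172.2]
wrist_force: [0.9, 0.1, -3.4]
gripper_width: 0.0433
```

```bash
python3 - <<'E'
from h import *
s=bot.state();print(s['position'],s['ee_rot'],s['wrist_force'],s['torque'],s['joints'][5])
print(goto([.4886,.1957,.206],172))
im=bot.camera('wrist')[:,:,::-1];cv2.imwrite('pics/w6.png',im)
im=bot.camera('scene')[:,:,::-1];cv2.imwrite('pics/s6.png',crop(im,270,120,400,218,6))
E
```

```text
[0.48842699 0.19479043 0.25216098] [-1.79964000e+02 -2.03658862e-02  1.72216749e+02] [ 0.87552318  0.05242318 -3.43883512] [-0.02839756 -0.01065721  0.0281109 ] -61.745819215302305
(array([-0.00646423,  0.09536238,  4.6160368 ]), array([-0.03603893, -0.02029777,  0.21675564]))
```

View pics/w6.png

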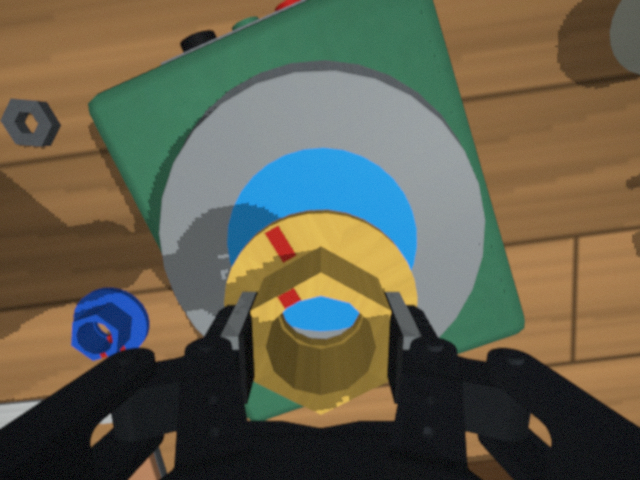

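View pics/s6.png

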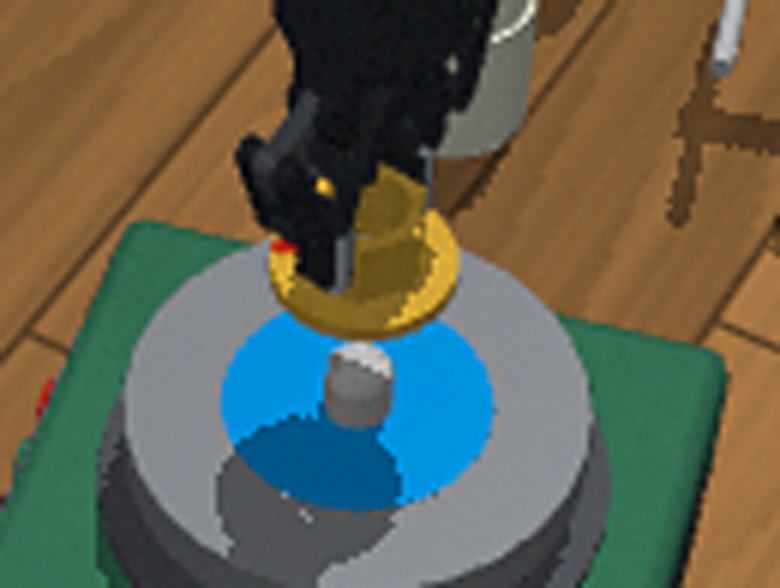

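The wrist view shows the plate centred at about (321,300), with the blue ring behind it. In the scene crop the flange hangs above the spindle, which is at (360,385). I'll fit the ring and the plate in this same image to cancel the calibration error.

```bash
python3 - <<'E'
from h import *
c=bot.calibration('wrist');im=cv2.imread('pics/w6.png');hsv=cv2.cvtColor(im,cv2.COLOR_BGR2HSV);p,R=pose()
def circ(P,r=None):
    from scipy.optimize import least_squares
    f=lambda s:np.hypot(*(P-s[:2]).T)-(s[2] if r is None else r)
    s=least_squares(f,[*P.mean(0),r or .05],loss='soft_l1',f_scale=.0005);return s.x,np.std(f(s.x))
b=cv2.inRange(hsv,(95,120,80),(115,255,255))
pts=[]
for u in range(232,414,4):
    col=np.flatnonzero(b[140:300,u]); 
    if len(col): pts.append((u,140+col[0]-.5))
pts=np.array(pts)
P=np.array([atz(c,u,v,.155)[:2] for u,v in pts]);print('ring',circ(P),circ(P,.0575))
# stone outer edge: right/top grey vs green/dark
edge=[]
g=cv2.cvtColor(im,cv2.COLOR_BGR2GRAY)
y=cv2.inRange(hsv,(20,110,60),(35,255,255));pp=[]
for u in range(240,402,4):
    col=np.flatnonzero(y[200:300,u])
    if len(col): pp.append((u,200+col[0]-.5))
zp=p[2]-.0127+.008
Q=np.array([atz(c,u,v,zp)[:2] for u,v in pp]);print('plate',circ(Q),circ(Q,.038),'tcp',p)
E
```

```text
ring (array([0.48893035, 0.19510398, 0.05797498]), np.float64(0.0001657765286990853)) (array([0.4883823 , 0.19518102, 0.0575    ]), np.float64(0.00019246534904032158))
plate (array([0.48669288, 0.19455928, 0.03623193]), np.float64(0.00012089280432660973)) (array([0.48865931, 0.1943118 , 0.038     ]), np.float64(0.0002823725667642024)) tcp [0.48861178 0.19446897 0.25228207]
```

>>> drive_tool(steps="-0.02 0.1 1 0 0 0;0 0 1.5 0 0 0;0 0 1.5 0 0 0;0 0 1 0 0 0;0 0 0.5 0 0 0;0 0 0 0 0 0;0 0 0 0 0 0;0 0 0 0 0 0;0 0 0 0 0 0")

```text
clock: 11.8
position: [0.4893, 0.1967, 0.1979]
ee_rot: [180.0, 0.1, 172.2]
wrist_force: [1.2, 0.3, -3.6]
gripper_width: 0.0433
```

```bash
python3 - <<'E'
from h import *
s=bot.state();print(s['position'],s['ee_rot'],s['wrist_force'],s['torque'],s['joints'][5])
im=bot.camera('wrist')[:,:,::-1];cv2.imwrite('pics/w7.png',crop(im,220,200,420,420,3)[:600])
im=bot.camera('scene')[:,:,::-1];cv2.imwrite('pics/s7.png',crop(im,300,140,360,200,10))
E
```

```text
[0.48927564 0.19666562 0.19787979] [1.79971180e+02 5.49019128e-02 1.72249658e+02] [ 1.21354374  0.30940656 -3.6136862 ] [ 0.01660158  0.06606459 -0.03753054] -61.644054889177845
```

View pics/w7.png

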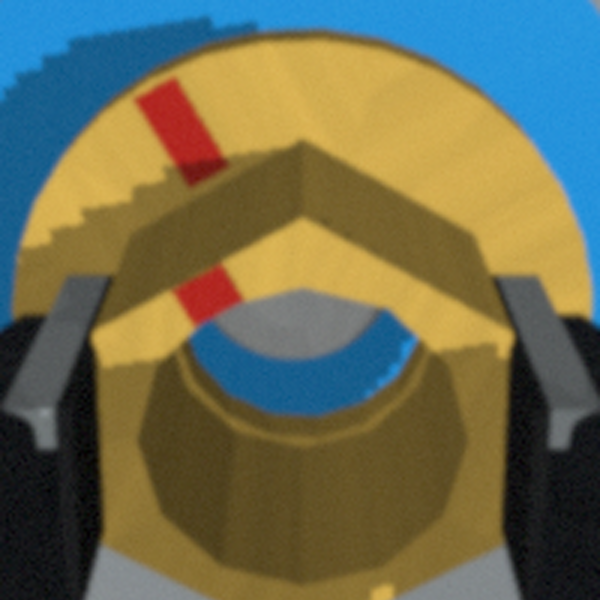

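View pics/s7.png

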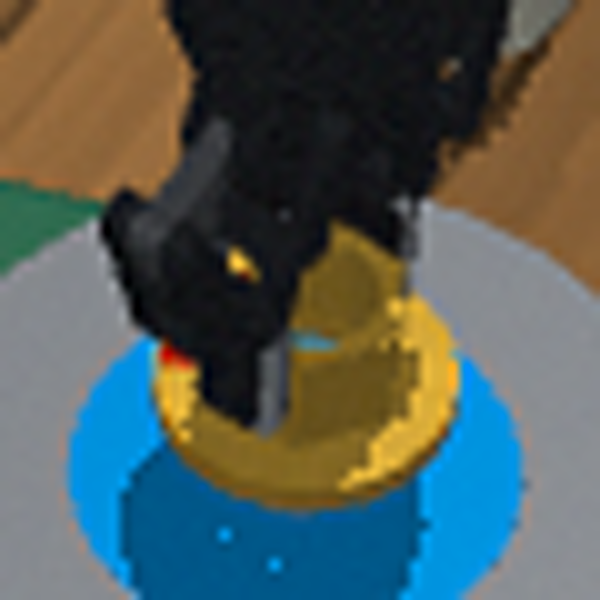

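```bash
python3 - <<'E'
from h import *
s=bot.state();print(s['clock'],s['position'],s['ee_rot'],s['wrist_force'])
print(goto([.4886,.1957,.1967],172))
E
```

```text
11.9 [0.48915379 0.19659043 0.19773381] [1.79979447e+02 4.10546958e-02 1.72247158e+02] [ 0.40519263  0.10353001 -4.02632693]
(array([ 0.04293458, -0.09573686,  0.1033159 ]), array([0.02064174, 0.0410103 , 0.24716573]))
```

>>> drive_tool(steps="0.04 -0.09 0 0 0 0;0 0 0.3 0 0 0;0 0 0.3 0 0 0;0 0 0.2 0 0 0;0 0 0.1 0 0 0;0 0 0.1 0 0 0;0 0 0.1 0 0 0;0 0 0.1 0 0 0;0 0 0 0 0 0;0 0 0 0 0 0")

```text
clock: 12.9
position: [0.4885, 0.1957, 0.1854]
ee_rot: [180.0, 0.0, 172.2]
wrist_force: [0.1, 0.5, -4.0]
gripper_width: 0.0432
```

```bash
python3 - <<'E'
from h import *
s=bot.state();print(s['clock'],s['position'],s['ee_rot'],s['wrist_force'],s['torque'])
im=bot.camera('wrist')[:,:,::-1];cv2.imwrite('pics/w8.png',crop(im,220,200,420,400,3))
E
```

```text
12.9 [0.48847726 0.19566336 0.18535152] [1.79998757e+02 4.64444880e-03 1.72243696e+02] [ 0.12514746  0.46652246 -4.04305684] [ 0.00037003 -0.05662645 -0.04679378]
```

View pics/w8.png

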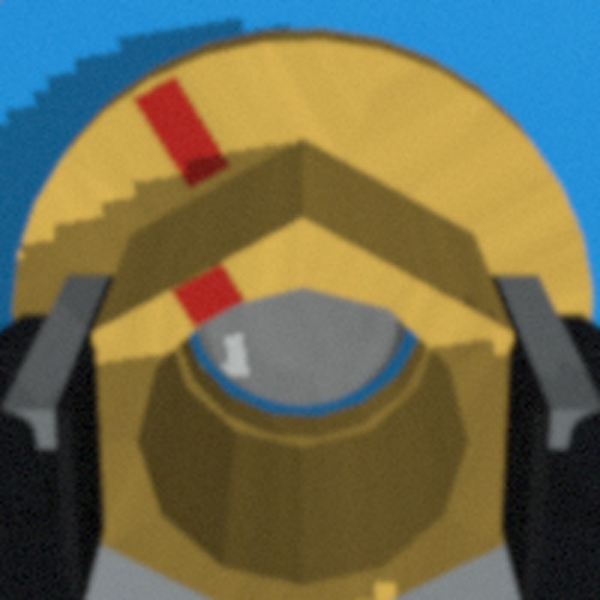

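The spindle is centred in the bore (the blue gap is even) and nothing is touching. I'll lower gently.

>>> drive_tool(steps="0 0 0.1 0 0 0;0 0 0.1 0 0 0;0 0 0.1 0 0 0;0 0 0.1 0 0 0;0 0 0 0 0 0;0 0 0 0 0 0;0 0 0 0 0 0")

```text
clock: 13.65
position: [0.4885, 0.1957, 0.1814]
ee_rot: [180.0, 0.0, 172.2]
wrist_force: [-0.8, 0.3, -4.3]
gripper_width: 0.0437
```

```bash
python3 - <<'E'
from h import *
s=bot.state();print(s['clock'],s['position'],s['ee_rot'],s['wrist_force'],s['torque'])
E
```

```text
13.65 [0.48847502 0.1956812  0.18135288] [1.79998549e+02 3.34868807e-03 1.72245118e+02] [-0.82045641  0.27897102 -4.3208285 ] [-0.00838013 -0.09800214 -0.01008303]
```

>>> drive_tool(steps="0 0 0.1 0 0 0;0 0 0.1 0 0 0;0 0 0.1 0 0 0;0 0 0 0 0 0;0 0 0 0 0 0;0 0 0 0 0 0")

```text
clock: 14.25
position: [0.4884, 0.1957, 0.1783]
ee_rot: [180.0, 0.0, 172.2]
wrist_force: [-0.3, 0.2, -3.0]
gripper_width: 0.0433
```

```bash
python3 - <<'E'
from h import *
s=bot.state();print(s['clock'],s['position'],s['ee_rot'],s['wrist_force'],s['torque'])
E
```

```text
14.25 [0.48843591 0.1956914  0.17834771] [1.79999947e+02 1.82798876e-03 1.72249208e+02] [-0.28857067  0.2195326  -3.02157168] [-0.06040681  0.02016196 -0.01733628]
```

>>> drive_tool(steps="0 0 0.1 0 0 0;0 0 0.1 0 0 0;0 0 0.1 0 0 0;0 0 0.1 0 0 0;0 0 0.1 0 0 0;0 0 0.1 0 0 0;0 0 0.1 0 0 0;0 0 0.1 0 0 0;0 0 0 0 0 0;0 0 0 0 0 0")

```text
clock: 15.25
position: [0.4884, 0.1957, 0.1703]
ee_rot: [-180.0, -0.0, 172.2]
wrist_force: [0.2, -0.1, -3.6]
gripper_width: 0.0436
```

```bash
python3 - <<'E'
from h import *
s=bot.state();print(s['clock'],s['position'],s['ee_rot'],s['wrist_force'],s['torque'])
im=bot.camera('wrist')[:,:,::-1];cv2.imwrite('pics/w9.png',crop(im,220,200,420,400,3))
im=bot.camera('scene')[:,:,::-1];cv2.imwrite('pics/s9.png',crop(im,300,150,360,210,10))
E
```

```text
15.25 [0.48842871 0.1956771  0.17029595] [-1.79998827e+02 -2.86467866e-03  1.72243267e+02] [ 0.23864868 -0.09663613 -3.55812775] [ 0.01069994 -0.0157734  -0.0398985 ]
```

View pics/w9.png

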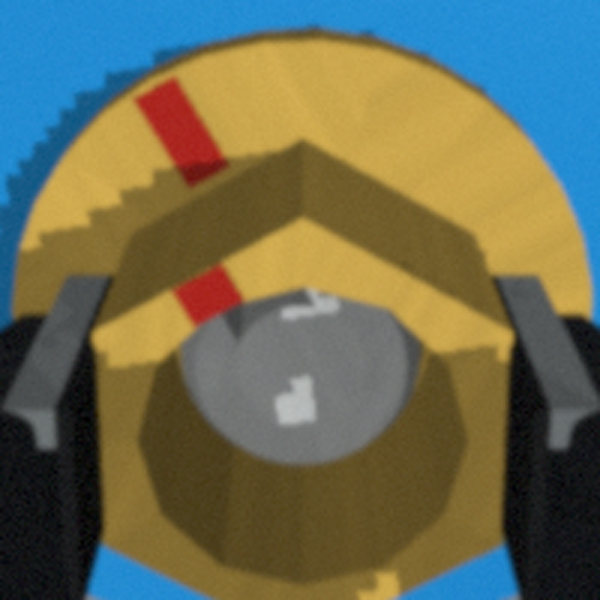

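View pics/s9.png

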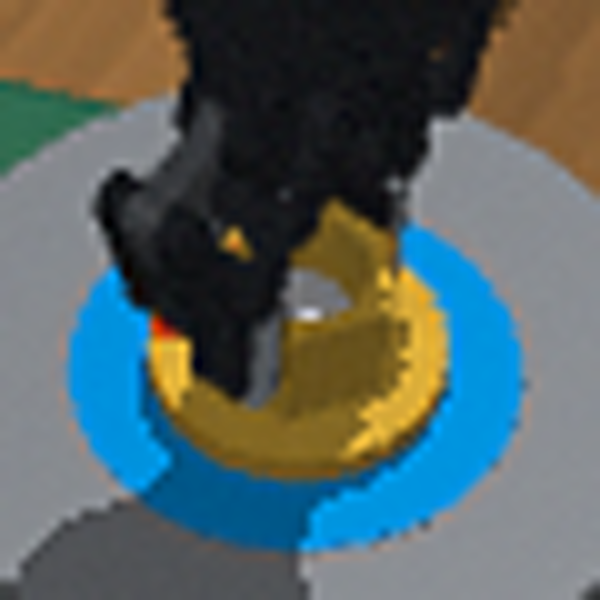

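The spindle now fills the bore and its keyway lies under the red mark. About 2.6 mm remains.

>>> drive_tool(steps="0 0 0.1 0 0 0;0 0 0.1 0 0 0;0 0 0.05 0 0 0;0 0 0.03 0 0 0;0 0 0 0 0 0;0 0 0 0 0 0;0 0 0 0 0 0")

```text
clock: 16.05
position: [0.4884, 0.1957, 0.1676]
ee_rot: [-180.0, -0.0, 172.2]
wrist_force: [-0.8, 0.4, -0.5]
gripper_width: 0.0437
```

```bash
python3 - <<'E'
from h import *
s=bot.state();print(s['clock'],s['position'],s['ee_rot'],s['wrist_force'],s['torque'])
E
```

```text
16.05 [0.48835722 0.19567663 0.16760708] [-1.79999437e+02 -3.49738601e-03  1.72248673e+02] [-0.80071347  0.43511809 -0.54109439] [-0.04868794  0.2474378  -0.04984988]
```

Contact is at the expected height: about 3 N is now carried by the stone. Releasing.

>>> drive_tool(steps="0 0 0.04 0 0 0;0 0 0 0 0 0;0 0 0 0 0 0;0 0 0 0 0 0")

```text
clock: 16.45
position: [0.4884, 0.1957, 0.1672]
ee_rot: [-180.0, -0.0, 172.2]
wrist_force: [-1.8, -0.6, 1.2]
gripper_width: 0.043
```

>>> drive_tool(steps="0 0 0 0 0 0;0 0 0 0 0 0;0 0 0 0 0 0;0 0 0 0 0 0;0 0 0 0 0 0;0 0 0 0 0 0;0 0 0 0 0 0;0 0 0 0 0 0", jaw=6.8)

```text
clock: 17.25
position: [0.4884, 0.1957, 0.1671]
ee_rot: [180.0, 0.0, 172.2]
wrist_force: [-0.1, 0.0, 0.2]
gripper_width: 0.0678
```

>>> drive_tool(steps="0 0 -0.3 0 0 0;0 0 -0.6 0 0 0;0 0 -1 0 0 0;0 0 -1.5 0 0 0;0 0 -2 0 0 0;0 0 -2.5 0 0 0;0 0 -2.5 0 0 0;0 0 -2.5 0 0 0;0 0 -2 0 0 0;0 0 0 0 0 0;0 0 0 0 0 0")

```text
clock: 18.35
position: [0.4884, 0.1957, 0.3167]
ee_rot: [180.0, 0.1, 172.2]
wrist_force: [-0.5, 0.1, -0.2]
gripper_width: 0.0682
```

```bash
python3 - <<'E'
from h import *
s=bot.state();print(s['clock'],s['position'],s['ee_rot'],s['wrist_force'])
im=bot.camera('wrist')[:,:,::-1];cv2.imwrite('pics/w10.png',im)
im=bot.camera('scene')[:,:,::-1];cv2.imwrite('pics/s10.png',crop(im,290,150,370,210,10))
E
```

```text
18.35 [0.4884166  0.19568754 0.31669741] [1.79962666e+02 6.75608286e-02 1.72247330e+02] [-0.47383542  0.11124945 -0.23919388]
```

View pics/w10.png

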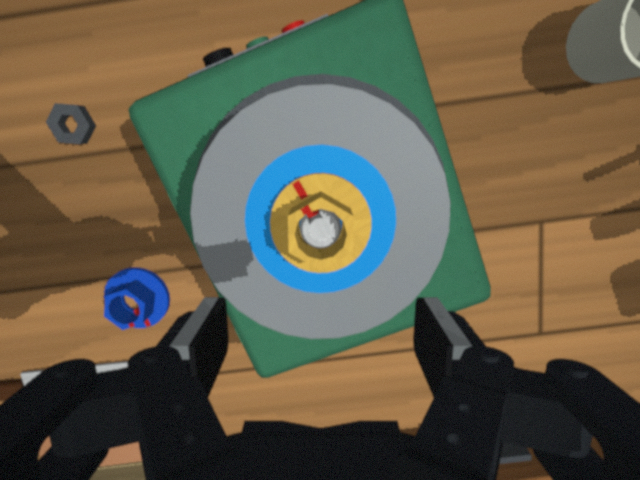

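View pics/s10.png

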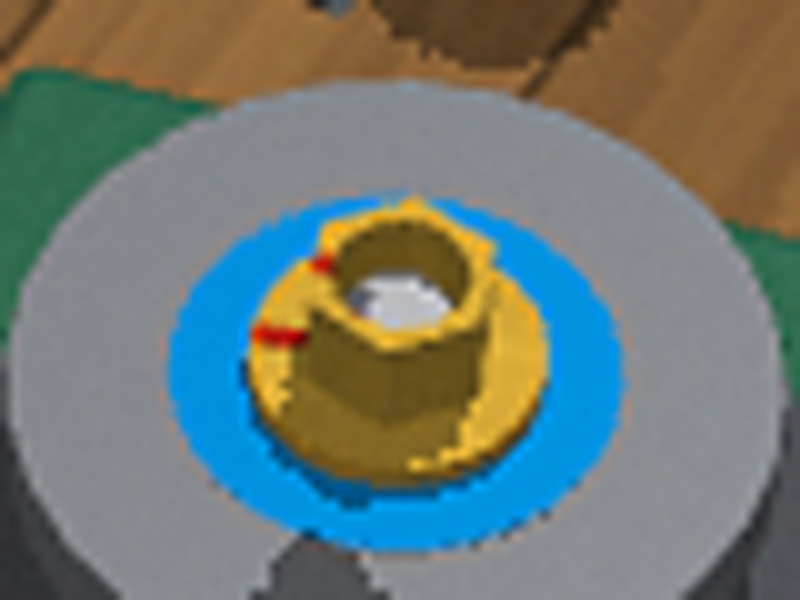

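In the wrist view the flange at (321,223) sits concentric in the blue ring, with the tab mark at (305,198). The scene crop shows it flat, with the spindle top inside the hub. I'll measure it once more, then hand in.

```bash
python3 - <<'E'
from h import *
c=bot.calibration('wrist');im=cv2.imread('pics/w10.png');hsv=cv2.cvtColor(im,cv2.COLOR_BGR2HSV)
def fit(m,z,roi):
    x0,y0,x1,y1=roi;M=np.zeros_like(m);M[y0:y1,x0:x1]=m[y0:y1,x0:x1]
    k=cv2.convexHull(max(cv2.findContours(M,cv2.RETR_EXTERNAL,cv2.CHAIN_APPROX_NONE)[0],key=cv2.contourArea))[:,0]
    P=np.array([atz(c,u,v,z)[:2] for u,v in k]);A=np.c_[2*P,np.ones(len(P))];s=np.linalg.lstsq(A,(P**2).sum(1),rcond=None)[0]
    return s[:2],np.sqrt(s[2]+s[:2]@s[:2])
roi=(235,135,405,300)
print('ring',fit(cv2.inRange(hsv,(95,120,60),(115,255,255)),.155,roi))
for z in(.163,.179):print('plate',z,fit(cv2.inRange(hsv,(18,100,60),(35,255,255)),z,roi))
bot.job_done();print(bot.state()['clock'])
E
```

```text
ring (array([0.48715104, 0.19513246]), np.float64(0.057515006688790594))
plate 0.163 (array([0.48703093, 0.19525607]), np.float64(0.037048260917496204))
plate 0.179 (array([0.483543  , 0.19573931]), np.float64(0.03503765870340088))
the job is handed in; nothing more can be done
the job is handed in; nothing more can be done
```

The brass flange is home on the grinder, flat on the stone with its tab in the keyway, and released. I handed the job in at about 18.5 s. No verdict is reported, so this rests on my own checks.

**How it went:** I found the flange, the spindle axis and the keyway (about 202° in world axes) in the camera images. I gripped the hub across two flats at 40 N and turned it 105° in the air to line the tab up. I centred it over the spindle and lowered it in 1 mm steps. The tab went straight into the keyway, so no turning under pressure was needed.

**Force:** The wrist load changed by only about 5 N at seating, well under the 20 N limit.

**Last checks:**
- **Height:** Contact came at a tool height of 167.6 mm; 167.7 mm was expected for fully home.
- **Centring:** The plate and the stone's blue ring are concentric to about 0.2 mm.
- **Flatness:** Fitted at seated height the plate radius is 37.0 mm; at the height it would have if riding on the spindle's end it is 35.0 mm. The true radius is 38 mm, so it is seated. The pictures show it lying flat.
- **Clearance:** The gripper is clear, about 15 cm above the flange, with almost no wrist force.

**What disagreed or was not measured:**
- The absolute ring position in the last view differed from earlier views by about 1.5 mm in x, within the 2 mm camera calibration error.
- The plate radius read about 1 mm small.
- I did not re-measure the other things on the bench. The arm touched none of them that I could tell.

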